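# Take the left-hand nut off the lapping spindle

## Robot

A 6-joint arm with a two-finger parallel gripper is mounted at the origin on the work surface. World frame = base frame: x ahead of the robot, y to its left, z up, the work surface at z = 0. Lengths are in m, angles in rad, forces in N, time in s.
With the tool pointing down it reaches from about 0.275 to 0.825 m from the base axis. Payload 5.2 kg.
Tool frame: the origin (TCP) lies midway between the tips of the shut fingers; the grasp point (between the pads) lies 19 mm behind it; z points along the fingers, x is the direction in which the jaws open and shut, and the axes are right-handed (so a half turn about z gives the same grasp; the last joint's range is limited). The gripper opens to 93 mm and grips with 3 to 60 N. Pads are 15 mm wide; open, the fingers measure 128 mm over their backs; the gripper's body (75 mm by 188 mm) begins 65 mm behind the grasp point.
Start: joints at [-1.317, 0.259, 1.535, -0, 1.348, -0.203], TCP at [0.243, -0.494, 0.219] pointing down, gripper open.
Joint ranges: [-3.14, 3.14], [-0.91, 2.08], [0.19, 2.58], [-1.22, 4.36], [0.22, 2.71], [-3.12, 3.12]. Speed limits (rad/s): [2.57, 2.57, 3.14, 3.14, 3.14, 3.14].

## Interface

Orientations are given as a rotation vector (axis times angle).
In Python, from station import bot, eyes, ticket gives the robot as it stands. The module is installed in compiled form; this text tells all that it offers.
- The arm moves only by the tool move_arm, never from a script. Its arguments are lists of equal length, an entry for each row: "dp": the shift along the world's x, y, z in m, a list of three; "angular": the turn, a rotation vector about the world's x, y, z in rad, a list of three; "grip": the closure in counts, from 0 (fully open) to 255 (shut). In form: {"dp": [[x, y, z], ...], "angular": [[wx, wy, wz], ...], "grip": [grip, ...]}. A call has 1 to 20 rows; each row is the pose to reach, as a shift and turn from the pose measured when the call began; what a row does not reach only later rows make up. A row lasts 1/12 s, in which the tool goes at most 41.7 mm and 7.16 degrees, less where a joint would pass 70% of its speed; a pose out of reach is approached as far as the arm can. A call with a gripper value outside its range is refused whole. The fingers move at their own pace and stop on an object; "squeeze" is the grip in N (left out, the last holds). Time passes only in rows, so rows that repeat a pose let the fingers close. It gives the time, the measured TCP pose, the force and the opening at its end, in the units of the state.
- bot.read_state(): the state, without advancing time (a new reading comes with each control period).
- eyes.read_camera(name): name is "scene" or "top"; returns (picture, depth): 480x640x3 uint8, red, green, blue; 480x640 float32, m along the optical axis (not along the pixel's ray), 0 where there is no reading.
- eyes.calibration(name): a dict with "fx", "fy", "cx", "cy" (pixels), "k1" (the pictures are not rectified: a ray, as slopes to the right and down, at radius r is drawn at 1 + k1 r^2 times it, then the intrinsics apply), "world_from_camera" (4x4, takes a point from camera to world coordinates). Camera axes: x right, y up, looking along -z (the intrinsics and any distortion apply to the point x, -y, -z); pixel columns grow to the right and rows downward; lengths in m; the calibration is good to about 2 mm. A picture is of the moment at which its call begins. calibration takes no time and is no camera call.
- ticket.sign_off(): hands the job in, once; it reports no verdict.
The state is a dict: "clock": time; "joints": joint angles; "qd": joint speeds; "effort": joint torques, N m; "tcp_pos": TCP position; "ee_rot": TCP orientation; "contact_force": force on the tool from outside, world axes, zero at the start; "ft_torque": the same for the moment, N m; "opening": finger opening in m.
Only numpy, scipy, OpenCV 4.12 (cv2) and the standard library are available. Lean on these libraries where they do the work, as an engineer would, in place of code of your own. Each camera call takes 0.05 s, during which the arm holds its last target.

## Task

Take the big hex nut off the upright lapping spindle and set it down flat in the parts tray, then let go of it. The thread is left-handed, so it unscrews clockwise seen from above; feel for where it comes free, neither forcing it against a stop nor dragging at it while it is still held. Do not drop it into the tray, and leave the depth gauge, the oil tin and the parallel bar alone.

Things in the scene. Friction and masses are not known exactly. Their poses are not given: they have to be found in the camera images.
- nut_center (a point): Centre of the plain steel hex nut: 46 mm across flats, 28 mm high, 0.15 to 0.3 kg. z is its axis (up); flats face its own x axis and every 60 degrees from it. It starts on the spindle, underside 61 to 64 mm above the bench. It unscrews CLOCKWISE seen from above, rising 10 mm per turn, after another 0.4 to 2.2 rad: how much is not to be seen. The wrong way it meets a solid stop.
- spindle_top (a point): Top centre of the upright steel spindle, 20 mm thick, 98 mm above the bench; z up. Its thread inside the nut is interrupted: where it runs out, the nut is free to go straight up over a window of about 0.3 rad; turned farther, it meets a solid stop. An upward pull of some 15 N tells: held, it rises under 3 mm above its thread height; free, it comes away. Clear when its centre is 114 mm up.
- stand: Fixed grey block that carries the spindle at its centre: 120 x 100 mm, 45 mm high, on a 150 x 120 mm foot; origin at the centre of its underside on the bench. Under the nut's flats there are 16 mm of free height above the block.
- spindle (a joint): Twist of the spindle in its torsion mount, rad, positive anticlockwise from above; 0 unloaded, 40 N m per rad. More than 0.025 rad either way (1 N m) counts as forcing; turning the nut normally takes under 0.4 N m.
- tray: Fixed open aluminium parts tray, 170 x 150 mm (x, y), 22 mm high, walls 4 mm; origin at the centre of its underside.
- tray_floor (a point): Centre of the tray's inner floor, 4 mm above the bench; z up, x along the 170 mm side.
- depth_gauge: Bystander: rusted steel depth gauge lying flat, a 110 mm cross bar with a 150 mm rule across it (95 mm of it on the +x side), 27 mm high; origin under the cross bar.
- oil_tin: Bystander: glossy green enamel tin shaped like an oil can, 68 mm diameter, 135 mm high with its spout; origin under its centre.
- parallel_bar: Bystander: ground steel parallel bar, 25 x 150 x 16 mm, lying flat; origin under its centre.
- collar (a joint): Rise (m) of the sprung steel collar, 42 mm in diameter, around the spindle under the nut; 0 fully down, 0.009 fully up. It presses the nut up with 6 to 11 N, and lifts it up to 5 mm once free, if it is let rise.
- float (a joint): How far the spindle is drawn up in its stiff sprung mount, m, up positive: 12 N per mm. About 0.0008 at the start, from the collar's push. Over 0.0035 (a pull on the held nut of about 30 N) counts as dragging at it.
There are look-alikes about, which are no part of the job. Of the things that look like the part that bears nut_center, the larger one is meant. Several things have the shape of the tray; the one meant has the colours described above.

How it is judged:
On the way:
1. the nut is lifted clear of the spindle (z of nut_center in the frame of stand above 0.112 m), for 0.1 s.
At the end, for the whole second after the job is handed in: The nut lies flat (within 0.1 rad) on the floor of the tray, its centre within 60 mm (along) and 50 mm (across) of the tray's middle and under 18 mm above the floor, at rest and released (x of nut_center in the frame of tray_floor between -0.06 and 0.06 m and y of nut_center in the frame of tray_floor between -0.05 and 0.05 m and z of nut_center in the frame of tray_floor below 0.018 m and angle between nut_center's own z axis and vertical below 0.1 rad and linear speed of nut below 0.02 m/s and contact force between the fingers and nut below 0.1 N); the robot touches nothing.
It fails at once if the spindle is twisted by more than 0.025 rad (1 N m) either way: the nut is forced against a stop (value of joint spindle above 0.025 rad or value of joint spindle below -0.025 rad).
It fails at once if the held nut is dragged upward so hard (about 30 N) that the spindle rises more than 3.5 mm in its mount (value of joint float above 0.0035 m).
It fails at once if the nut is let go more than 25 mm above its resting height in the tray (horizontal distance between nut_center and spindle_top above 0.05 m and height (world z) of nut_center above 0.043 m and contact force between the fingers and nut below 0.1 N).
It fails at once if a bystander is moved by more than 20 mm (distance of any of depth_gauge, oil_tin, parallel_bar from where it was at the start of the episode above 0.02 m).
It also fails if it takes over 58 s, if anything falls off the work surface, if the arm or the gripper's body presses on something with over 40 N, if the wrist force passes 120 N, or if a joint passes its speed limit or range.

## Working session

There is one attempt and no reset: what is moved stays moved. The work goes in short steps, Python scripts to look and compute and a tool call to move; the robot and the scene stay as the last step left them, time stands still between calls to the robot, and variables do not carry over. Pictures are saved under pics/ and viewed, and the job is handed in when it is done.

Besides the shell and the picture viewer there is one more tool, called after "Request:" by a JSON object that holds its "fn" and its "kwargs", one argument or row to a line. move_arm: Moves the arm, as the interface text tells. Its arguments: {"type":"object","properties":{"dp":{"type":"array","items":{"type":"array","items":{"type":"number"}}},"angular":{"type":"array","items":{"type":"array","items":{"type":"number"}}},"grip":{"type":"array","items":{"type":"number"}},"squeeze":{"type":"number"}},"required":["dp","angular","grip"]}

```bash
mkdir -p pics; python3 - <<'E'
from station import bot, eyes, ticket
import cv2, numpy as np
s=bot.read_state()
print({k:np.round(v,4) for k,v in s.items()})
for n in("scene","top"):
    p,d=eyes.read_camera(n)
    cv2.imwrite(f"pics/{n}0.png",p[:,:,::-1]); np.save(f"{n}_d.npy",d); np.save(f"{n}_p.npy",p)
    c=eyes.calibration(n); print({k:(np.round(v,4).tolist()) for k,v in c.items()})
E
```

```text
{'clock': np.float64(0.0), 'joints': array([-1.3168,  0.2593,  1.5361, -0.    ,  1.348 , -0.2028]), 'qd': array([-0.0008, -0.0004,  0.0007,  0.0006, -0.0005,  0.0011]), 'effort': array([-0.00000e+00, -4.37305e+01, -2.84007e+01,  7.18000e-02,
        4.14000e-02, -2.00000e-04]), 'tcp_pos': array([ 0.2425, -0.4931,  0.2178]), 'ee_rot': array([-2.6657e+00,  1.6601e+00,  2.0000e-03]), 'contact_force': array([ 0.8949,  1.1883, -0.0514]), 'ft_torque': array([-0.0248, -0.013 ,  0.0209]), 'opening': np.float64(0.0927)}
{'fx': 518.1163, 'fy': 518.1163, 'cx': 313.2817, 'cy': 240.9174, 'k1': 0.0085, 'world_from_camera': [[0.3157, -0.6143, 0.7231, 1.3988], [0.9486, 0.2228, -0.2248, -0.2928], [-0.023, 0.7569, 0.6531, 0.8813], [0.0, 0.0, 0.0, 1.0]]}
{'fx': 436.7332, 'fy': 436.7332, 'cx': 321.3242, 'cy': 236.8507, 'k1': -0.0867, 'world_from_camera': [[-0.0098, 0.997, -0.0762, 0.4097], [-0.9999, -0.01, -0.0018, -0.0104], [-0.0026, 0.0762, 0.9971, 1.2038], [0.0, 0.0, 0.0, 1.0]]}
```

View pics/scene0.png

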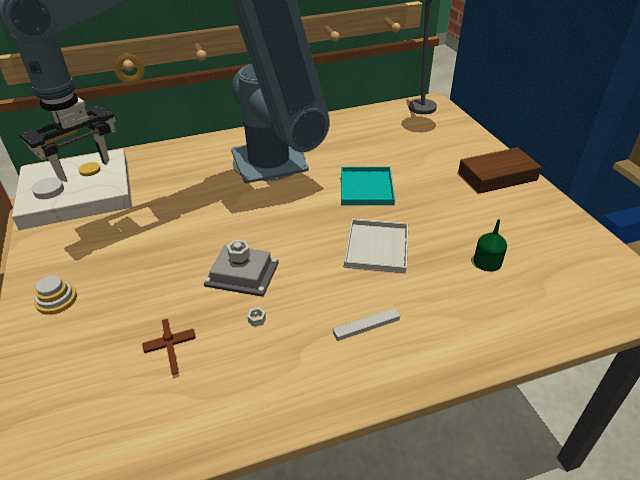

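View pics/top0.png

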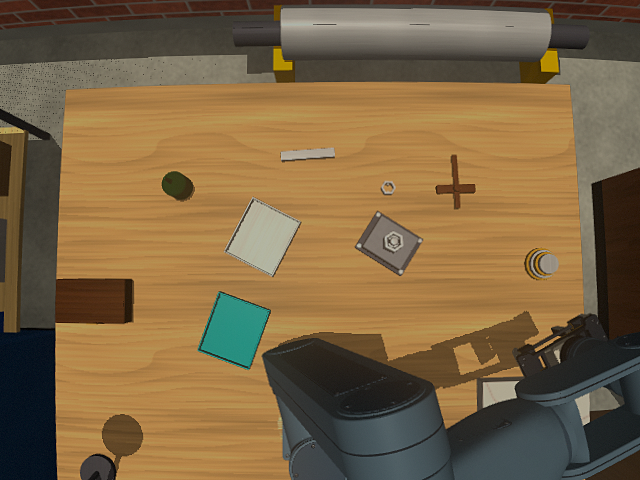

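The big nut is on the spindle at top (394,241) and scene (238,252). The loose nut at top (388,188) is smaller, so it is the look-alike. There are two trays: aluminium at top (264,237) and teal at (235,330), and the aluminium one fits the description. I'll confirm both in a crop.

```bash
cat > h.py <<'E'
import numpy as np, cv2
from station import bot, eyes, ticket
def K(c): return np.array([[c['fx'],0,c['cx']],[0,c['fy'],c['cy']],[0,0,1.]]), np.array([c['k1'],0,0,0,0.])
def ray(n,uv):
    c=eyes.calibration(n);k,d=K(c)
    q=cv2.undistortPoints(np.array(uv,float).reshape(-1,1,2),k,d).reshape(-1,2)
    T=np.array(c['world_from_camera']); v=np.c_[q[:,0],-q[:,1],-np.ones(len(q))]@T[:3,:3].T
    return T[:3,3],v
def onz(n,uv,z):
    o,v=ray(n,uv); return o+v*((z-o[2])/v[:,2])[:,None]
def proj(n,P):
    c=eyes.calibration(n);k,d=K(c);T=np.linalg.inv(np.array(c['world_from_camera']))
    q=np.atleast_2d(P)@T[:3,:3].T+T[:3,3]; q=q*[1,-1,-1]
    return cv2.projectPoints(q.reshape(-1,1,3),np.zeros(3),np.zeros(3),k,d)[0].reshape(-1,2)
E
python3 - <<'E'
from h import *
t=np.load('top_p.npy');s=np.load('scene_p.npy')
a=cv2.resize(t[205:280,350:430],(400,375),interpolation=cv2.INTER_CUBIC)
b=cv2.resize(s[230:300,198:283],(400,329),interpolation=cv2.INTER_CUBIC)
c=cv2.resize(t[190:285,215:310],(375,375))
im=np.zeros((375+329,800,3),np.uint8)[:600+104]
im[:375,:400]=a; im[:375,400:775]=c
im[375:,:400]=b
im=cv2.resize(im,(680,598)); cv2.imwrite('pics/crop1.png',im[:,:,::-1])
# tray mask top
hsv=cv2.cvtColor(t,cv2.COLOR_RGB2HSV)
m=((hsv[...,1]<60)&(hsv[...,2]>120)).astype(np.uint8)
m[:120]=0
for c in cv2.findContours(m,0,2)[0]:
    if cv2.contourArea(c)>30:
        r=cv2.minAreaRect(c); print(cv2.contourArea(c),r, onz('top',[r[0]],.02)[0].round(4), onz('top',cv2.boxPoints(r),.022).round(3)[:,:2].tolist())
# nut height depth
d=np.load('top_d.npy'); print(np.round(d[232:252:2,384:406:2],3))
E
```

```text
280.5 ((582.0, 408.5), (31.0, 14.0), 90.0) [ 0.0167 -0.7247  0.02  ] [[0.061, -0.703], [0.059, -0.745], [-0.027, -0.744], [-0.025, -0.703]]
628.5 ((500.4876403808594, 393.7278747558594), (25.019620895385742, 36.14449691772461), 87.39744567871094) [ 0.0681 -0.4905  0.02  ] [[0.102, -0.438], [0.103, -0.539], [0.035, -0.542], [0.034, -0.441]]
247.5 ((549.0, 263.0), (18.0, 18.0), 90.0) [ 0.4212 -0.6386  0.02  ] [[0.446, -0.613], [0.446, -0.665], [0.396, -0.663], [0.397, -0.61]]
45.5 ((540.6782836914062, 263.6009521484375), (27.148263931274414, 19.633625030517578), 87.51044464111328) [ 0.4199 -0.6143  0.02  ] [[0.457, -0.585], [0.458, -0.642], [0.383, -0.642], [0.382, -0.585]]
1419.0 ((390.50494384765625, 242.1459197998047), (42.63472366333008, 35.0228271484375), 31.759479522705078) [ 0.4838 -0.1964  0.02  ] [[0.475, -0.121], [0.555, -0.173], [0.493, -0.271], [0.413, -0.219]]
3112.0 ((261.7176513671875, 236.11257934570312), (54.54881286621094, 62.267120361328125), 27.34987449645996) [0.5038 0.1541 0.02  ] [[0.463, 0.259], [0.615, 0.181], [0.544, 0.049], [0.395, 0.127]]
113.5 ((387.5, 187.
[... 624 characters left out ...]
 -0.703]]
[[1.161 1.161 1.164 1.147 1.117 1.116 1.116 1.163 1.166 1.163 1.16 ]
 [1.164 1.161 1.115 1.114 1.138 1.123 1.118 1.114 1.12  1.164 1.161]
 [1.164 1.115 1.118 1.126 1.124 1.128 1.121 1.128 1.117 1.114 1.161]
 [1.123 0.    1.12  1.125 1.11  1.106 1.107 1.121 1.121 1.11  1.16 ]
 [1.123 1.112 1.142 1.107 1.102 1.105 1.104 1.108 1.12  1.117 1.163]
 [1.132 1.117 1.139 1.115 1.107 1.108 1.11  1.143 1.12  1.111 1.157]
 [1.131 1.113 1.142 1.123 1.11  1.11  1.109 1.124 1.126 1.114 1.161]
 [1.132 1.113 1.113 1.123 1.117 1.121 1.123 1.115 1.111 1.16  1.162]
 [1.16  1.139 1.115 1.113 1.114 1.137 1.114 1.111 1.162 1.157 1.16 ]
 [1.157 1.154 1.157 1.138 1.118 1.114 1.111 1.158 1.158 1.159 1.162]]
```

View pics/crop1.png

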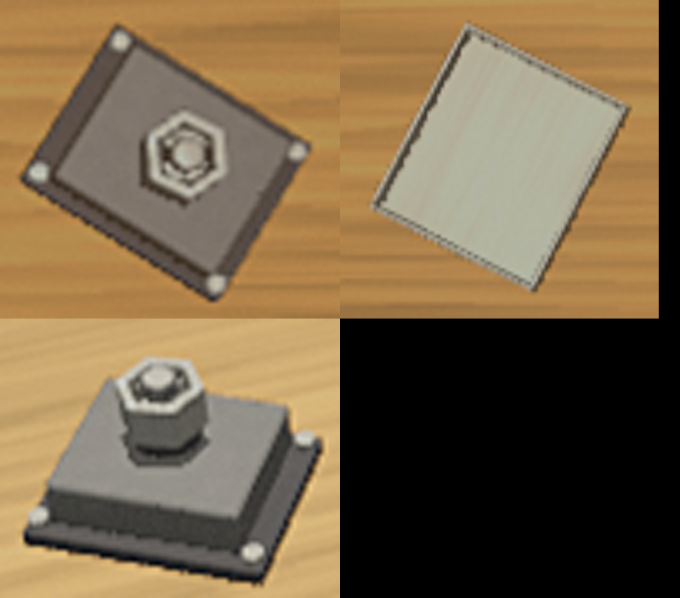

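The crop confirms it: the hex nut on the grey stand's spindle is the larger one, and the plain grey tray is the aluminium one. Next I'll measure nut centre and hex phase, and the tray corners.

```bash
python3 - <<'E'
from h import *
def nut(n,box,thr,z):
    p=np.load(n+'_p.npy'); u0,v0,u1,v1=box
    g=cv2.cvtColor(p,cv2.COLOR_RGB2GRAY)[v0:v1,u0:u1]; f=8
    G=cv2.resize(g,None,fx=f,fy=f,interpolation=cv2.INTER_CUBIC)
    for th in thr:
        m=(G>th).astype(np.uint8)
        c=max(cv2.findContours(m,0,1)[0],key=cv2.contourArea)
        c=cv2.convexHull(c)[:,0]
        px=(c+.5)/f-.5+[u0,v0]
        W=onz(n,px,z)[:,:2]
        q=np.round(W*1e5).astype(np.int32)
        M=cv2.moments(q.reshape(-1,1,2)); ctr=np.array([M['m10'],M['m01']])/M['m00']*1e-5
        A=M['m00']*1e-10
        # dense resample
        P=np.vstack([W,W[:1]]); P=np.vstack([np.linspace(P[i],P[i+1],50,endpoint=False) for i in range(len(P)-1)])-ctr
        th_=np.arctan2(P[:,1],P[:,0]); r=np.hypot(*P.T)
        g_=np.linspace(-np.pi,np.pi,720,endpoint=False); o=np.argsort(th_); rr=np.interp(g_,th_[o],r[o],period=2*np.pi)
        h=(rr*np.exp(-6j*g_)).mean(); # r max at corner: corner angle=-arg(h)... 
        corner=-np.angle(h)/6
        print(n,th,ctr.round(4),'A',A,'AF',np.sqrt(A/.866).round(4),'flat normal deg',np.degrees(corner+np.pi/6)%60,'amp',abs(h)*2e3,[round(abs((rr*np.exp(-1j*k*g_)).mean())*2e3,2) for k in range(1,7)])
nut('top',(378,225,411,258),(135,150,165,180),.0905)
nut('scene',(222,234,256,272),(135,150,165,180,195),.0905)
c,_=None,None
# tray
t=np.load('top_p.npy'); hsv=cv2.cvtColor(t,cv2.COLOR_RGB2HSV)
for n,box in(('top',(215,190,310,285)),('scene',(335,212,420,280))):
    p=np.load(n+'_p.npy');u0,v0,u1,v1=box; hsv=cv2.cvtColor(p,cv2.COLOR_RGB2HSV)[v0:v1,u0:u1]
    m=((hsv[...,1]<70)).astype(np.uint8); c=max(cv2.findContours(m,0,2)[0],key=cv2.contourArea)
    c=cv2.convexHull(c)[:,0]+[u0,v0]
    W=onz(n,c,.022 if n=='top' else .02)[:,:2]; r=cv2.minAreaRect((W*1000).astype(np.float32)); print(n,r)
# stand foot
    print(onz('top',[[378,212],[421.0,240],[403,271],[358,245]],.015).round(4).tolist())
E
```

```text
top 135 [ 0.4829 -0.1934] A 0.001887253 AF 0.0467 flat normal deg 33.00123179094809 amp 1.1776129078594713 [np.float64(0.01), np.float64(0.21), np.float64(0.14), np.float64(0.07), np.float64(0.09), np.float64(1.18)]
top 150 [ 0.4828 -0.1932] A 0.0017828179 AF 0.0454 flat normal deg 33.39999662305557 amp 1.1706433545014607 [np.float64(0.0), np.float64(0.14), np.float64(0.1), np.float64(0.08), np.float64(0.1), np.float64(1.17)]
top 165 [ 0.4826 -0.193 ] A 0.0016753875000000001 AF 0.044 flat normal deg 33.41663967643956 amp 1.1512996868237728 [np.float64(0.0), np.float64(0.13), np.float64(0.03), np.float64(0.1), np.float64(0.05), np.float64(1.15)]
top 180 [ 0.4913 -0.1749] A 7.49434e-05 AF 0.0093 flat normal deg 3.5530179635407944 amp 0.32705144026576477 [np.float64(0.47), np.float64(2.17), np.float64(0.52), np.float64(0.98), np.float64(0.51), np.float64(0.33)]
scene 135 [ 0.4998 -0.1937] A 0.0101145149 AF 0.1081 flat normal deg 45.67330758467351 amp 4.697420770086541 [np.float64(0.19), np.float64(17.05), np.float64(1.05), np.float64(2.89), np.float64(0.62), np.float64(4.7)]
scene 150 [
[... 590 characters left out ...]
 np.float64(0.2), np.float64(0.1), np.float64(1.2)]
scene 195 [ 0.4874 -0.1848] A 0.0007767928500000001 AF 0.0299 flat normal deg 8.471185034532073 amp 0.5864060527394607 [np.float64(0.75), np.float64(5.07), np.float64(1.47), np.float64(0.86), np.float64(1.38), np.float64(0.59)]
top ((503.35052490234375, 153.56649780273438), (150.33627319335938, 170.05642700195312), 62.34566116333008)
[[0.5674, -0.1645, 0.015], [0.4892, -0.2812, 0.015], [0.4051, -0.2297, 0.015], [0.4773, -0.1081, 0.015]]
scene ((510.0107116699219, 150.81005859375), (150.015869140625, 192.3590545654297), 62.36039733886719)
[[0.5674, -0.1645, 0.015], [0.4892, -0.2812, 0.015], [0.4051, -0.2297, 0.015], [0.4773, -0.1081, 0.015]]
```

Request:
{"fn": "move_arm", "kwargs": {
  "dp": [
    [0.08,0.1,0.0],
    [0.12,0.15,0.0],
    [0.2395,0.3,-0.03],
    [0.2395,0.3,-0.05],
    [0.2395,0.3,-0.05],
    [0.2395,0.3,-0.05],
    [0.2395,0.3,-0.05],
    [0.2395,0.3,-0.05],
    [0.2395,0.3,-0.05],
    [0.2395,0.3,-0.05],
    [0.2395,0.3,-0.05],
    [0.2395,0.3,-0.05],
    [0.2395,0.3,-0.05],
    [0.2395,0.3,-0.05],
    [0.2395,0.3,-0.05],
    [0.2395,0.3,-0.05]
  ],
  "angular": [
    [0,0,0.1],
    [0,0,0.2],
    [0,0,0.3],
    [0,0,0.4],
    [0,0,0.5],
    [0,0,0.6],
    [0,0,0.64],
    [0,0,0.64],
    [0,0,0.64],
    [0,0,0.64],
    [0,0,0.64],
    [0,0,0.64],
    [0,0,0.64],
    [0,0,0.64],
    [0,0,0.64],
    [0,0,0.64]
  ],
  "grip": [0,0,0,0,0,0,0,0,0,0,0,0,0,0,0,0]
}}

```text
clock: 1.43
tcp_pos: [0.4815, -0.1942, 0.1682]
ee_rot: [-3.053, 0.74, 0.002]
contact_force: [0.0, 0.1, -0.4]
opening: 0.0931
```

Request:
{"fn": "move_arm", "kwargs": {
  "dp": [
    [0.0005,0.001,-0.04],
    [0.0005,0.001,-0.075],
    [0.0005,0.001,-0.09],
    [0.0005,0.001,-0.101],
    [0.0005,0.001,-0.101],
    [0.0005,0.001,-0.101],
    [0.0005,0.001,-0.101]
  ],
  "angular": [
    [0,0,0],
    [0,0,0],
    [0,0,0],
    [0,0,0],
    [0,0,0],
    [0,0,0],
    [0,0,0]
  ],
  "grip": [0,0,0,0,0,0,0]
}}

```text
clock: 2.02
tcp_pos: [0.4825, -0.194, 0.0681]
ee_rot: [3.053, -0.742, 0.001]
contact_force: [-0.2, -1.2, -0.1]
opening: 0.0929
```

```bash
python3 - <<'E'
from h import *
for n,b in(("scene",(190,180,300,290)),("top",(340,190,450,300))):
    p,d=eyes.read_camera(n); p=p[b[1]:b[3],b[0]:b[2]]
    cv2.imwrite(f"pics/{n}1.png",cv2.resize(p,(550,550),interpolation=cv2.INTER_CUBIC)[:,:,::-1])
s=bot.read_state();print(s['tcp_pos'],s['contact_force'],s['ft_torque'],s['joints'])
E
```

```text
[ 0.4827775  -0.19395085  0.06839997] [-0.39955902 -0.49081042  1.10852616] [-0.04148795 -0.05316872 -0.05475026] [-5.96621942e-01  3.58341741e-01  1.80220886e+00  1.82534442e-05
  9.79835524e-01 -1.20397356e-01]
```

View pics/scene1.png

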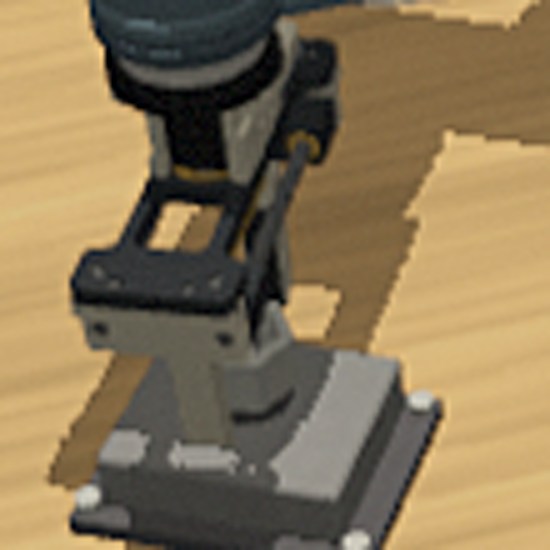

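The fingers straddle the nut above the block. Closing gently.

Request:
{"fn": "move_arm", "kwargs": {
  "dp": [
    [0,0,0],
    [0,0,0],
    [0,0,0],
    [0,0,0],
    [0,0,0],
    [0,0,0],
    [0,0,0],
    [0,0,0]
  ],
  "angular": [
    [0,0,0],
    [0,0,0],
    [0,0,0],
    [0,0,0],
    [0,0,0],
    [0,0,0],
    [0,0,0],
    [0,0,0]
  ],
  "grip": [60,100,120,140,160,160,160,160],
  "squeeze": 10
}}

```text
clock: 2.78
tcp_pos: [0.482, -0.1935, 0.0681]
ee_rot: [-3.053, 0.741, 0.001]
contact_force: [0.4, -0.9, 0.7]
opening: 0.0461
```

```bash
cat > st.py <<'E'
from h import *
s=bot.read_state();r=s['ee_rot']
from scipy.spatial.transform import Rotation as R
x=R.from_rotvec(r).as_matrix()[:,0]
print(s['clock'],s['tcp_pos'].round(4),'F',s['contact_force'].round(2),'M',s['ft_torque'].round(3),'jaw',np.degrees(np.arctan2(x[1],x[0])).round(2),'open',round(float(s['opening']),4),'q6',s['joints'][5].round(3))
E
python3 st.py
```

```text
2.7833 [ 0.482  -0.1935  0.0681] F [ 0.44 -0.86  0.7 ] M [-0.178 -0.154  0.062] jaw -27.28 open 0.0461 q6 -0.12
```

Request:
{"fn": "move_arm", "kwargs": {
  "dp": [
    [0,0,0],
    [0,0,0],
    [0,0,0.0001],
    [0,0,0.0002],
    [0,0,0.0003],
    [0,0,0.0003]
  ],
  "angular": [
    [0,0,0],
    [0,0,-0.05],
    [0,0,-0.1],
    [0,0,-0.15],
    [0,0,-0.2],
    [0,0,-0.2]
  ],
  "grip": [160,160,160,160,160,160],
  "squeeze": 30
}}

```text
clock: 3.28
tcp_pos: [0.4822, -0.1937, 0.0686]
ee_rot: [2.963, -1.044, -0.0]
contact_force: [-0.5, -1.0, 1.2]
opening: 0.0456
```

```bash
python3 st.py
```

```text
3.2833 [ 0.4822 -0.1937  0.0686] F [-0.5  -0.98  1.17] M [-0.132 -0.01  -0.117] jaw -38.84 open 0.0456 q6 0.081
```

Request:
{"fn": "move_arm", "kwargs": {
  "dp": [
    [0,0,0.0001],
    [0,0,0.0002],
    [0,0,0.0003],
    [0,0,0.0003],
    [0,0,0.001],
    [0,0,0.0015],
    [0,0,0.0015]
  ],
  "angular": [
    [0,0,-0.06],
    [0,0,-0.13],
    [0,0,-0.2],
    [0,0,-0.2],
    [0,0,-0.2],
    [0,0,-0.2],
    [0,0,-0.2]
  ],
  "grip": [160,160,160,160,160,160,160]
}}

```text
clock: 3.87
tcp_pos: [0.4821, -0.1938, 0.0696]
ee_rot: [2.845, -1.333, -0.001]
contact_force: [0.6, -2.3, -6.5]
opening: 0.0459
```

```bash
python3 st.py
```

```text
3.8667 [ 0.4821 -0.1938  0.0696] F [ 0.61 -2.34 -6.46] M [-0.405 -0.294 -0.037] jaw -50.2 open 0.0459 q6 0.279
```

Request:
{"fn": "move_arm", "kwargs": {
  "dp": [
    [0,0,-0.0002],
    [0,0,-0.0001],
    [0,0,0],
    [0,0,0.0],
    [0,0,0.001],
    [0,0,0.001],
    [0,0,0.001]
  ],
  "angular": [
    [0,0,-0.05],
    [0,0,-0.1],
    [0,0,-0.15],
    [0,0,-0.15],
    [0,0,-0.15],
    [0,0,-0.15],
    [0,0,-0.15]
  ],
  "grip": [160,160,160,160,160,160,160]
}}

```text
clock: 4.45
tcp_pos: [0.4819, -0.1937, 0.07]
ee_rot: [2.738, -1.54, -0.002]
contact_force: [-0.2, -2.6, -8.5]
opening: 0.0455
```

```bash
python3 st.py
```

```text
4.45 [ 0.4819 -0.1937  0.07  ] F [-0.18 -2.59 -8.48] M [-0.457 -0.227 -0.01 ] jaw -58.72 open 0.0455 q6 0.428
```

Request:
{"fn": "move_arm", "kwargs": {
  "dp": [
    [0,0,0.0],
    [0,0,0],
    [0,0,0],
    [0,0,0.0],
    [0,0,0.0012],
    [0,0,0.0012],
    [0,0,0.0012]
  ],
  "angular": [
    [0,0,-0.05],
    [0,0,-0.1],
    [0,0,-0.15],
    [0,0,-0.15],
    [0,0,-0.15],
    [0,0,-0.15],
    [0,0,-0.15]
  ],
  "grip": [160,160,160,160,160,160,160]
}}

```text
clock: 5.03
tcp_pos: [0.4817, -0.1935, 0.0707]
ee_rot: [-2.616, 1.74, 0.003]
contact_force: [1.8, -2.4, -12.1]
opening: 0.0461
```

```bash
python3 st.py
```

```text
5.0333 [ 0.4817 -0.1935  0.0707] F [  1.78  -2.45 -12.12] M [-0.469 -0.287 -0.017] jaw -67.25 open 0.0461 q6 0.577
```

Request:
{"fn": "move_arm", "kwargs": {
  "dp": [
    [0,0,-0.0004],
    [0,0,-0.0004],
    [0,0,-0.0004],
    [0,0,-0.0004],
    [0,0,0.0008],
    [0,0,0.0008],
    [0,0,0.0008]
  ],
  "angular": [
    [0,0,-0.05],
    [0,0,-0.1],
    [0,0,-0.15],
    [0,0,-0.15],
    [0,0,-0.15],
    [0,0,-0.15],
    [0,0,-0.15]
  ],
  "grip": [160,160,160,160,160,160,160]
}}

```text
clock: 5.62
tcp_pos: [0.4815, -0.1933, 0.0711]
ee_rot: [-2.479, 1.929, 0.004]
contact_force: [1.9, -0.1, -11.2]
opening: 0.0456
```

```bash
python3 st.py
```

```text
5.6167 [ 0.4815 -0.1933  0.0711] F [  1.92  -0.09 -11.17] M [-0.279 -0.338 -0.048] jaw -75.78 open 0.0456 q6 0.725
```

Request:
{"fn": "move_arm", "kwargs": {
  "dp": [
    [0.0002,0,-0.0003],
    [0.0003,0,-0.0003],
    [0.0003,0,-0.0003],
    [0.0003,0,-0.0003],
    [0.0003,0,0.0009],
    [0.0003,0,0.0009],
    [0.0003,0,0.0009]
  ],
  "angular": [
    [0,0,-0.05],
    [0,0,-0.1],
    [0,0,-0.15],
    [0,0,-0.15],
    [0,0,-0.15],
    [0,0,-0.15],
    [0,0,-0.15]
  ],
  "grip": [160,160,160,160,160,160,160]
}}

```text
clock: 6.2
tcp_pos: [0.4821, -0.1936, 0.0729]
ee_rot: [-2.328, 2.108, 0.002]
contact_force: [-2.1, 0.7, 5.4]
opening: 0.0461
```

```bash
python3 st.py
```

```text
6.2 [ 0.4821 -0.1936  0.0729] F [-2.13  0.68  5.38] M [ 0.076  0.482 -0.093] jaw -84.31 open 0.0461 q6 0.874
```

The force sign flipped from −11 to +5 N at about 1.0 rad, so the collar is now pushing the nut up and the thread has run out. I'll lift a little to test that.

Request:
{"fn": "move_arm", "kwargs": {
  "dp": [
    [0,0,0.0005],
    [0,0,0.001],
    [0,0,0.0015],
    [0,0,0.0015]
  ],
  "angular": [
    [0,0,-0.03],
    [0,0,-0.03],
    [0,0,-0.03],
    [0,0,-0.03]
  ],
  "grip": [160,160,160,160]
}}

```text
clock: 6.53
tcp_pos: [0.4821, -0.1936, 0.0741]
ee_rot: [-2.298, 2.141, 0.002]
contact_force: [-0.3, -1.3, -1.0]
opening: 0.0459
```

```bash
python3 st.py
```

```text
6.5333 [ 0.4821 -0.1936  0.0741] F [-0.31 -1.35 -0.98] M [-0.045  0.071 -0.035] jaw -85.97 open 0.0459 q6 0.902
```

Request:
{"fn": "move_arm", "kwargs": {
  "dp": [
    [0,0,0.001],
    [0,0,0.002],
    [0,0,0.003],
    [0,0,0.003]
  ],
  "angular": [
    [0,0,0],
    [0,0,0],
    [0,0,0],
    [0,0,0]
  ],
  "grip": [160,160,160,160]
}}

```text
clock: 6.87
tcp_pos: [0.4823, -0.1936, 0.0773]
ee_rot: [-2.298, 2.141, 0.002]
contact_force: [0.8, -0.1, -1.5]
opening: 0.0458
```

```bash
python3 st.py
```

```text
6.8667 [ 0.4823 -0.1936  0.0773] F [ 0.84 -0.15 -1.55] M [0.018 0.032 0.003] jaw -85.96 open 0.0458 q6 0.902
```

Request:
{"fn": "move_arm", "kwargs": {
  "dp": [
    [0,0,0.004],
    [0,0,0.01],
    [0,0,0.018],
    [0,0,0.028],
    [0,0,0.04],
    [0,0,0.055],
    [0,0,0.065],
    [0,0,0.065],
    [0,0,0.065]
  ],
  "angular": [
    [0,0,0],
    [0,0,0],
    [0,0,0],
    [0,0,0],
    [0,0,0],
    [0,0,0],
    [0,0,0],
    [0,0,0],
    [0,0,0]
  ],
  "grip": [160,160,160,160,160,160,160,160,160],
  "squeeze": 40
}}

```text
clock: 7.62
tcp_pos: [0.4828, -0.1939, 0.1432]
ee_rot: [-2.298, 2.141, -0.002]
contact_force: [-0.2, 0.2, -1.4]
opening: 0.0458
```

```bash
python3 st.py; python3 - <<'E'
from h import *
b=(190,150,310,290)
p,d=eyes.read_camera("scene"); p=p[b[1]:b[3],b[0]:b[2]]
cv2.imwrite("pics/lift.png",cv2.resize(p,(514,600),interpolation=cv2.INTER_CUBIC)[:,:,::-1])
E
```

```text
7.6167 [ 0.4828 -0.1939  0.1432] F [-0.23  0.17 -1.35] M [-0.032  0.027 -0.012] jaw -85.96 open 0.0458 q6 0.902
```

View pics/lift.png

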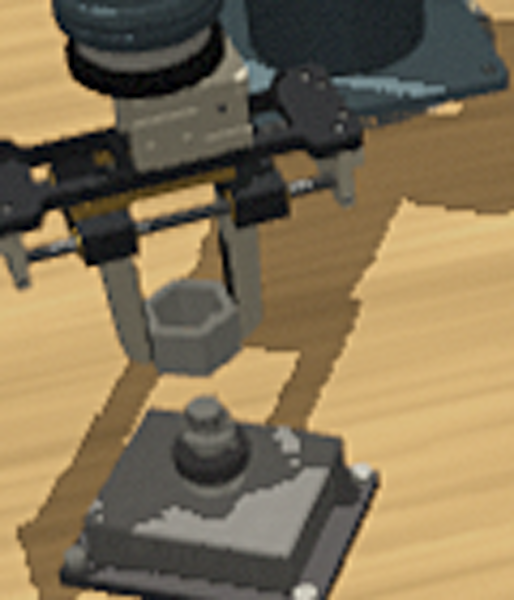

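The nut has lifted cleanly off the spindle and sits between the finger tips, with its underside slightly below them. Carrying it to the aluminium tray.

Request:
{"fn": "move_arm", "kwargs": {
  "dp": [
    [0.002,0.02,0.005],
    [0.004,0.05,0.005],
    [0.006,0.085,0.005],
    [0.008,0.12,0.005],
    [0.01,0.155,0.005],
    [0.012,0.19,0.005],
    [0.014,0.225,0.005],
    [0.016,0.26,0.005],
    [0.018,0.29,0.005],
    [0.02,0.32,0.005],
    [0.0205,0.34,0.005],
    [0.0205,0.347,0.0],
    [0.0205,0.347,0.0],
    [0.0205,0.347,0.0],
    [0.0205,0.347,0.0]
  ],
  "angular": [
    [0,0,0.05],
    [0,0,0.12],
    [0,0,0.2],
    [0,0,0.3],
    [0,0,0.4],
    [0,0,0.5],
    [0,0,0.6],
    [0,0,0.7],
    [0,0,0.8],
    [0,0,0.9],
    [0,0,0.97],
    [0,0,1.01],
    [0,0,1.01],
    [0,0,1.01],
    [0,0,1.01]
  ],
  "grip": [160,160,160,160,160,160,160,160,160,160,160,160,160,160,160]
}}

```text
clock: 8.92
tcp_pos: [0.5023, 0.1529, 0.1418]
ee_rot: [3.047, -0.765, -0.004]
contact_force: [0.1, 0.2, -1.3]
opening: 0.0458
```

```bash
python3 st.py
```

```text
8.9167 [0.5023 0.1529 0.1418] F [ 0.05  0.22 -1.29] M [-0.013 -0.052  0.019] jaw -28.18 open 0.0458 q6 0.574
```

Request:
{"fn": "move_arm", "kwargs": {
  "dp": [
    [0.001,0,-0.03],
    [0.001,0,-0.06],
    [0.001,0,-0.085],
    [0.001,0,-0.105],
    [0.001,0,-0.118],
    [0.001,0,-0.124],
    [0.001,0,-0.124],
    [0.001,0,-0.124]
  ],
  "angular": [
    [0,0,0],
    [0,0,0],
    [0,0,0],
    [0,0,0],
    [0,0,0],
    [0,0,0],
    [0,0,0],
    [0,0,0]
  ],
  "grip": [160,160,160,160,160,160,160,160]
}}

```text
clock: 9.58
tcp_pos: [0.5039, 0.1522, 0.0182]
ee_rot: [3.046, -0.767, -0.003]
contact_force: [-0.0, -0.8, -0.8]
opening: 0.0459
```

```bash
python3 st.py;python3 - <<'E'
from h import *
b=(330,140,450,290)
p,d=eyes.read_camera("scene"); p=p[b[1]:b[3],b[0]:b[2]]
cv2.imwrite("pics/tray1.png",cv2.resize(p,(480,600),interpolation=cv2.INTER_CUBIC)[:,:,::-1])
E
```

```text
9.5833 [0.5039 0.1522 0.0182] F [-0.03 -0.81 -0.76] M [-0.016 -0.065  0.027] jaw -28.26 open 0.0459 q6 0.574
```

View pics/tray1.png

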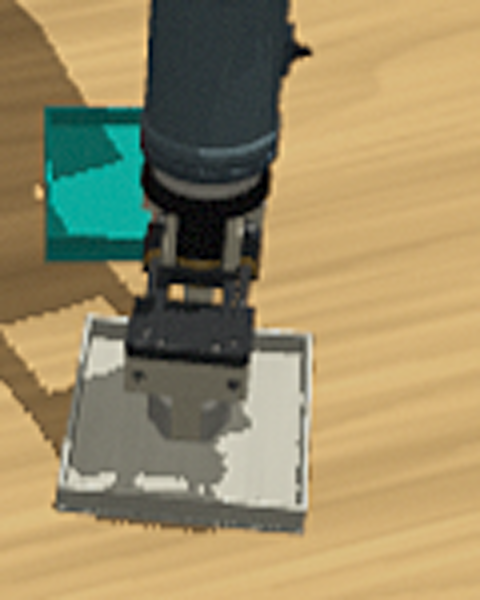

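The gripper and nut are centred over the aluminium tray, inside the walls. Lowering in small steps until it touches.

Request:
{"fn": "move_arm", "kwargs": {
  "dp": [
    [0,0,-0.001],
    [0,0,-0.003],
    [0,0,-0.005],
    [0,0,-0.006],
    [0,0,-0.006]
  ],
  "angular": [
    [0,0,0],
    [0,0,0],
    [0,0,0],
    [0,0,0],
    [0,0,0]
  ],
  "grip": [160,160,160,160,160]
}}

```text
clock: 10.05
tcp_pos: [0.5041, 0.1525, 0.0126]
ee_rot: [-3.047, 0.766, 0.002]
contact_force: [0.3, -0.1, -2.4]
opening: 0.0463
```

```bash
python3 st.py
```

```text
10.05 [0.5041 0.1525 0.0126] F [ 0.35 -0.12 -2.36] M [-0.043 -0.024 -0.004] jaw -28.23 open 0.0463 q6 0.574
```

Request:
{"fn": "move_arm", "kwargs": {
  "dp": [
    [0,0,-0.0005],
    [0,0,-0.001],
    [0,0,-0.0015],
    [0,0,-0.0015]
  ],
  "angular": [
    [0,0,0],
    [0,0,0],
    [0,0,0],
    [0,0,0]
  ],
  "grip": [160,160,160,160]
}}

```text
clock: 10.38
tcp_pos: [0.504, 0.1525, 0.011]
ee_rot: [3.047, -0.766, -0.002]
contact_force: [-0.6, -0.4, -1.9]
opening: 0.046
```

```bash
python3 st.py
```

```text
10.3833 [0.504  0.1525 0.011 ] F [-0.64 -0.39 -1.95] M [-0.057 -0.004 -0.036] jaw -28.23 open 0.046 q6 0.574
```

Request:
{"fn": "move_arm", "kwargs": {
  "dp": [
    [0,0,-0.0005],
    [0,0,-0.001],
    [0,0,-0.0015],
    [0,0,-0.0015]
  ],
  "angular": [
    [0,0,0],
    [0,0,0],
    [0,0,0],
    [0,0,0]
  ],
  "grip": [160,160,160,160]
}}

```text
clock: 10.72
tcp_pos: [0.5039, 0.1525, 0.0094]
ee_rot: [3.047, -0.766, -0.002]
contact_force: [0.7, 0.2, -1.5]
opening: 0.0459
```

```bash
python3 st.py
```

```text
10.7167 [0.5039 0.1525 0.0094] F [ 0.67  0.23 -1.48] M [-0.078 -0.035  0.022] jaw -28.24 open 0.0459 q6 0.574
```

Request:
{"fn": "move_arm", "kwargs": {
  "dp": [
    [0,0,-0.0005],
    [0,0,-0.001],
    [0,0,-0.0012],
    [0,0,-0.0012]
  ],
  "angular": [
    [0,0,0],
    [0,0,0],
    [0,0,0],
    [0,0,0]
  ],
  "grip": [160,160,160,160]
}}

```text
clock: 11.05
tcp_pos: [0.504, 0.1525, 0.009]
ee_rot: [3.047, -0.766, -0.001]
contact_force: [-2.2, 0.4, 6.4]
opening: 0.0456
```

```bash
python3 st.py
```

```text
11.05 [0.504  0.1525 0.009 ] F [-2.23  0.39  6.45] M [-0.154  0.397 -0.06 ] jaw -28.23 open 0.0456 q6 0.574
```

The nut touched down at TCP z = 0.009 with +6 N. Opening partway, then rising.

Request:
{"fn": "move_arm", "kwargs": {
  "dp": [
    [0,0,0.0003],
    [0,0,0.0005],
    [0,0,0.0005],
    [0,0,0.0005],
    [0,0,0.0005],
    [0,0,0.0005],
    [0,0,0.001]
  ],
  "angular": [
    [0,0,0],
    [0,0,0],
    [0,0,0],
    [0,0,0],
    [0,0,0],
    [0,0,0],
    [0,0,0]
  ],
  "grip": [120,105,90,70,60,60,60],
  "squeeze": 10
}}

```text
clock: 11.63
tcp_pos: [0.5039, 0.1524, 0.0098]
ee_rot: [3.047, -0.766, -0.002]
contact_force: [0.9, 0.2, 0.3]
opening: 0.0711
```

```bash
python3 st.py
```

```text
11.6333 [0.5039 0.1524 0.0098] F [0.93 0.25 0.34] M [-0.013 -0.065 -0.012] jaw -28.23 open 0.0711 q6 0.574
```

Request:
{"fn": "move_arm", "kwargs": {
  "dp": [
    [0,0,0.02],
    [0,0,0.05],
    [0,0,0.09],
    [0,0,0.13],
    [-0.02,-0.03,0.17],
    [-0.05,-0.07,0.2],
    [-0.08,-0.1,0.22],
    [-0.1,-0.14,0.22],
    [-0.1,-0.17,0.22],
    [-0.1,-0.2,0.22],
    [-0.1,-0.2,0.22],
    [-0.1,-0.2,0.22],
    [-0.1,-0.2,0.22]
  ],
  "angular": [
    [0,0,0],
    [0,0,0],
    [0,0,0],
    [0,0,0],
    [0,0,0],
    [0,0,0],
    [0,0,0],
    [0,0,0],
    [0,0,0],
    [0,0,0],
    [0,0,0],
    [0,0,0],
    [0,0,0]
  ],
  "grip": [60,60,60,60,60,60,60,60,60,60,60,60,60]
}}

```text
clock: 12.72
tcp_pos: [0.4039, -0.0474, 0.2297]
ee_rot: [-3.045, 0.769, 0.002]
contact_force: [0.4, 1.3, -0.2]
opening: 0.0709
```

```bash
python3 st.py; python3 - <<'E'
from h import *
p,d=eyes.read_camera("scene"); cv2.imwrite("pics/end_s.png",p[:,:,::-1])
t,dt=eyes.read_camera("top"); cv2.imwrite("pics/end_t.png",cv2.resize(t[180:300,200:320],(480,480),interpolation=cv2.INTER_CUBIC)[:,:,::-1])
np.save('end_t.npy',t)
# change vs start at bystanders/tray
o=np.load('scene_p.npy')
for n,b in dict(gauge=(138,315,200,380),tin=(470,215,512,275),bar=(330,305,405,342)).items():
    u0,v0,u1,v1=b; print(n,np.abs(p[v0:v1,u0:u1].astype(int)-o[v0:v1,u0:u1]).mean().round(2))
print(np.round(dt[216:262:3,240:290:3],3))
E
```

```text
12.7167 [ 0.4039 -0.0474  0.2297] F [ 0.36  1.32 -0.23] M [-0.022 -0.046 -0.019] jaw -28.35 open 0.0709 q6 0.101
gauge 2.26
tin 2.84
bar 2.14
[[1.214 1.188 1.209 1.207 1.206 1.206 1.203 1.208 1.211 1.206 1.207 1.209
  1.209 1.208 1.206 1.208 1.199]
 [1.193 1.206 1.209 1.206 1.209 1.206 1.208 1.208 1.209 1.21  1.206 1.208
  1.207 1.205 1.206 1.205 1.205]
 [1.198 1.205 1.21  1.208 1.207 1.204 1.204 1.209 1.205 1.206 1.204 1.203
  1.203 1.207 1.204 1.206 1.204]
 [1.207 1.205 1.204 1.206 1.207 1.206 1.204 1.207 1.207 1.204 1.208 1.206
  1.206 1.203 1.202 1.208 1.205]
 [1.201 1.206 1.206 1.204 1.206 1.2   1.174 1.18  1.177 1.203 1.21  1.207
  1.201 1.206 1.202 1.204 1.208]
 [1.206 1.204 1.205 1.202 1.205 1.175 1.191 1.205 1.187 1.203 1.176 1.203
  1.2   1.204 1.201 1.199 1.206]
 [1.199 1.202 1.209 1.204 1.205 1.178 1.204 1.2   1.204 1.204 1.172 1.204
  1.203 1.204 1.203 1.204 1.206]
 [1.205 1.2   1.204 1.205 1.204 1.176 1.201 1.206 1.204 1.202 1.176 1.201
  1.201 1.2   1.202 1.201 1.2  ]
 [1.205 1.201 1.205 1.201 1.205 1.176 1.203 1.188 1.198 1.174 1.178 1.203
  1.203 1.204 1.207 1.202 1.201]
 [1.203 1.202 1.203 1.2   1.2   1.204 1.201 1.176 1.168 1.199 1.203 1.201
  1.199 1.2   1.203 1.205 1.187]
 [1.196 1.201 1.201 1.206 1.198 1.204 1.202 1.202 1.201 1.199 1.198 1.199
  1.198 1.2   1.203 1.202 1.2  ]
 [1.2   1.204 1.202 1.199 1.202 1.199 1.2   1.195 1.2   1.201 1.201 1.198
  1.195 1.198 1.198 1.185 1.206]
 [1.201 1.2   1.199 1.202 1.198 1.201 1.202 1.2   1.2   1.2   1.199 1.201
  1.2   1.2   1.201 1.203 1.204]
 [1.201 1.197 1.2   1.2   1.201 1.2   1.205 1.203 1.194 1.193 1.201 1.199
  1.194 1.2   1.178 1.204 1.204]
 [1.195 1.202 1.201 1.201 1.197 0.    1.197 1.197 1.199 1.195 1.197 1.198
  1.198 1.194 1.2   1.201 1.204]
 [1.201 1.183 1.197 1.198 1.197 1.197 1.201 1.197 1.197 1.2   1.193 1.2
  1.196 1.181 1.2   1.201 1.198]]
```

View pics/end_s.png

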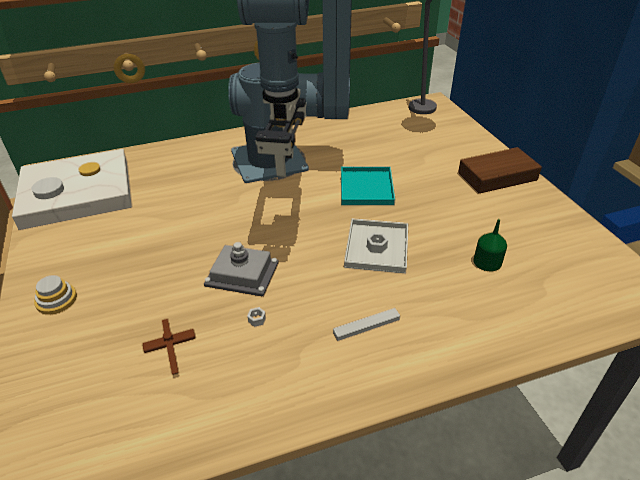

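View pics/end_t.png

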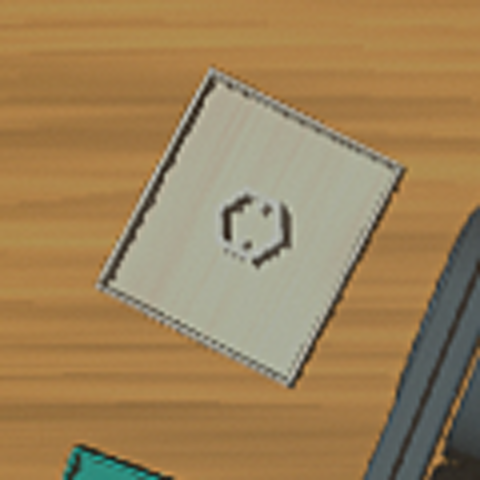

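The nut lies flat in the middle of the aluminium tray (scene 377,241; crop 257,230). Its rim reads 1.17 to 1.18 m all round against the floor's 1.203 m, so it is level at about 28 mm high. The bystanders look unchanged and the arm is clear.

```bash
python3 -c "
from station import ticket
print(ticket.sign_off())"
```

```text
the job is handed in; nothing more can be done
None
```

The big hex nut is off the spindle, flat in the middle of the aluminium parts tray and released. I handed the job in after about 13 s of robot time.

- **Unscrewing:** I turned it clockwise in steps of about 0.15 rad, following the thread up and testing with a light pull. Pulls of 6 to 12 N showed it still held. At about 1.0 rad the wrist force changed from −11 N to +5 N, as the collar began pushing the nut up. It then lifted freely, with only about 1.5 N of weight on the wrist.
- **Placing:** I carried it level to the tray and lowered it until it touched (+6 N) at about the expected height. Then I opened the fingers and backed away.
- **Last checks:** Both cameras show the nut at the tray centre. The top camera's depth readings show its rim level and about 28 mm above the floor. The depth gauge, oil tin and parallel bar look unmoved, and the arm touches nothing.
- **Not measured directly:** The spindle twist and rise had no readout. Torque about the vertical, read only at the end of each step, was about 0.1 N m or less. The strongest upward pull read was about 12 N. The scene camera put the nut's start about 4 mm from the top camera's figure; I used the top camera's, and the grasp came out centred. No check failed.

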